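# Free a pinned lever link with a spring-bar fork

## Task

A lever link from a coffee machine is pinned in the repair jig: with the fork tool from the cork mat, gently press the collar of the spring bar sideways, away from the link, until the link springs up out of its pin; only the tool may push on the jig, not the gripper. Then lay the tool back on the mat and put the freed link in the grey tote. Leave the portafilter, steel pitcher, white cup and grease tin where they stand.

Things in the scene. Friction and masses are not known exactly. Their poses are not given: they have to be found in the camera images.
- jig: Fixed repair jig: grey base 175 x 136 x 20 mm (x -25 to +150, y -106 to +30 mm). Origin on the bench below the link's pinned eye; x along the link, away from the robot; y along the spring bar; z up. The bar, 7 mm thick, lies at x = 0, z = 75 from y = +4 (tip, in the eye) to y = -112. Two cheeks (x +-17, |y| 6.5 to 14.5, top z = 95) flank the eye; an ejector under it lifts it 20 mm once the bar's tip is out.
- bar_gap (a point): Point on the bar's axis at jig y = -26 mm, z = 75 mm, always free. Here, between cheek and collar, the bar lies open to the robot's side. The collar, 26 mm across and 8 mm thick, is clamped on the bar at a spot that differs each time: its face towards the link is anywhere from jig y = -37 to -61 mm; see or feel for it. A coil spring lies behind it.
- bar_block (a point): Middle of the top of the upright block in which the bar slides: jig y -84 to -104, x -18 to +18, top 108 mm above the bench.
- far_rest (a point): Top of the rest under the link's far end, jig x = 100, 64.5 mm above the bench; two low posts beside it (|y| 7.5 to 15.5 mm) reach 82.5 mm, and an end stop stands at x = 116 to 122 mm. The link is lifted out upwards.
- spring_bar (a joint): How far the spring bar is pushed along the jig's -y, in m: 0 = home, locked in the link's eye; the link comes free at about 0.008 to 0.011; hard stop at 0.014. Spring 2 N at 0, 4 N at the stop, plus a few newtons of friction from the link: 5 to 9 N push it to the stop; over 25 N on bar or jig is harmful force. It springs home when let go.
- link: Aluminium link 126 mm long, about 0.13 kg: flat arm 12 mm thick (y), 16 mm high, round ends 26 mm across, 10 mm thick. Origin mid-length, level with the ends' underside; arm's centre 13 mm above it. x along it: open pinned eye at x = -50, solid boss at +50 mm. Pinned, it lies along the jig's x, origin at jig x = 50, z = 64.5 mm; sprung up, it slopes, its eye 20 mm higher.
- link_eye (a point): Centre of the link's pinned eye (hole 12 mm across): 77.5 mm above the bench while pinned, about 97 mm once sprung up.
- fork_tool: Fork tool lying on the mat, 0.12 kg: black handle 75 (x) x 26 (y) x 30 (z) mm, steel shank 12 x 14 mm, and an upright fork 6 mm thick (y), 30 mm high: two prongs one above the other, a 12 mm slot between, open to +x. Origin: underside, middle of handle; prong tips at x = 98, slot's middle at z = 15 mm. Hold it level, slide it over the bar from the jig's -x side, then push along the bar.
- fork_slot (a point): Bottom of the fork's slot, 76 mm ahead of and 15 mm above the tool's origin; it meets the bar when the fork is fully on.
- mat: Brown cork mat, fixed, 220 (x) x 160 (y) x 3 mm; origin in the middle of its underside. It lies left or right of the jig, the tote on the other side.
- tote: Grey open tote, fixed, 220 (x) x 170 (y) x 60 mm outside, walls and floor 4 to 5 mm; origin in the middle of its underside.
- portafilter: Bystander: steel portafilter 70 mm across, 30 mm high, with a black handle to 165 mm along its -x; origin under the bowl's centre.
- pitcher: Bystander: steel milk pitcher, 84 mm across, 100 mm high; origin under its centre, handle at +y.
- cup: Bystander: white cup, 80 mm across, 60 mm high; origin under its centre, handle at +y.
- grease_tin: Bystander: round white tin, 56 mm across, 34 mm high; origin under its centre.
Mind the look-alikes: they are no part of the job. Leave any green or orange look-alike of the fork_tool alone.

How it is judged:
By the outcome, as a careful person would: the job done as asked, in the order asked, and still so for the second after the job is handed in, with the robot touching nothing.
It also fails if it takes over 72 s, if anything falls off the work surface, if the arm or the gripper's body presses on something with over 40 N, if the wrist force passes 120 N, or if a joint passes its speed limit or range.

## Robot

A 7-joint arm with a two-finger parallel gripper is mounted at the origin on the work surface. World frame = base frame: x ahead of the robot, y to its left, z up, the work surface at z = 0. Lengths are in m, angles in degrees, forces in N, time in s.
With the tool pointing down it reaches from about 0.35 to 0.775 m from the base axis. Payload 3.1 kg.
Tool frame: the origin (TCP) lies on the centre line of the jaws, within the pads' length; the fingertips stand 17 mm ahead of it and the grasp point (between the pads) lies 2 mm behind it (robot.tip_reach is the distance from the TCP to the fingertips, in m); z points along the fingers, y is the line along which they close (so a half turn about z gives the same grasp; the last joint's range is limited). The gripper opens to 85 mm and grips with 20 to 120 N. Pads are 22 mm wide; open, the fingers measure 114 mm over their backs; the gripper's body (76 mm by 85 mm) begins 54 mm behind the grasp point. The pads swing forward as they close: fully open they stand 13 mm farther back than shut.
Start: joints at [68.142, 17.813, 0.802, 86.603, -0.252, 75.585, -1.558], TCP at [0.183, -0.519, 0.248] pointing down, gripper open.
Joint ranges: [-154.91, 154.91], [-16.99, 109.72], [-72.82, 74.43], [7.12, 147.25], [-82.49, 262.49], [11.32, 116.49], [-174.64, 174.64]. Speed limits (degrees/s): [159.86, 159.86, 180, 180, 180, 180, 180].

## Interface

Orientations are given as [roll, pitch, yaw] about the fixed x, y, z axes, in that order (R = Rz(yaw) Ry(pitch) Rx(roll)).
In Python, from station import robot, fingers, vision, workorder, recognise gives the robot as it stands. Calls block until the motion is done:
- robot.move_to(position, orientation): joint-space move of the TCP to a pose.
- robot.line_to(position, orientation=None, velocity=0.15, f_stop=None): straight line of the TCP; orientation=None keeps the orientation; velocity is the mean speed in m/s. With f_stop (N) it stops when the force on the tool has changed by that much, and returns True; else False.
- robot.move_j(angles): joint-space move.
- fingers.gripper_to(opening, force=None): opening from 0.0 (shut) to 1.0 (fully open); force is the grip in N (None keeps the last); returns when the fingers have stopped.
- robot.pause(seconds).
- robot.inverse_kinematics(position, orientation): joint angles nearest the present ones, or None.
- vision.grab_frame(name): name is "side" or "top"; returns the picture (384x512x3 uint8, red, green, blue); there is no depth.
- vision.calibration(name): a dict with "mtx" (3x3 intrinsics, pixels), "extrinsics" (4x4, takes a point from world to camera coordinates). Camera axes: x right, y up, looking along -z (the intrinsics and any distortion apply to the point x, -y, -z); pixel columns grow to the right and rows downward; lengths in m; the calibration is good to about 2 mm. A picture is of the moment at which its call begins. calibration takes no time and is no camera call.
A pose or a line that the arm cannot do raises robot.PlanningError and nothing moves.
- workorder.close_job(): hands the job in; it is judged then, once.
Trained networks look in the newest picture that a camera, given by its name, has taken for a name from the list of things; names that differ only in an ending like _2 or _b are one class to them, and where a whole thing is asked for, a point or a joint stands for the part that bears it (a point fixed in the world has none). Each returns a list of dicts, best first, with "p" (0 to 1); they miss things now and then, are a little off and sometimes report something else, mostly with a low value. They report only what shows in the picture. A call takes as long as a camera call. They do not tell look-alikes from the thing itself.
- recognise(label, camera): "rect" ([centre column, centre row, width, height] in pixels, round what is visible of it).
Readings, each from a call of its own:
- robot.current_time_s(): time.
- robot.current_joint_positions(): joint angles.
- robot.current_dq(): joint speeds.
- robot.current_joint_torque(): joint torques, N m.
- robot.current_tool_pos(): TCP position.
- robot.current_eef_rot(): TCP orientation.
- robot.current_contact_force(): force on the tool from outside, world axes, zero at the start.
- robot.current_torque(): the same for the moment, N m.
- robot.current_finger_gap(): opening from 0.0 (shut) to 1.0 (fully open).
- robot.current_gripper_force(): force on a finger pad.
Only numpy, scipy, OpenCV 4.12 (cv2) and the standard library are available. Lean on these libraries where they do the work, as an engineer would, in place of code of your own. Each camera call takes 0.05 s, during which the arm holds its last target. There are 200 camera calls.

## Working session

There is one attempt and no reset: what is moved stays moved. The work goes in short steps, each a Python script; the robot and the scene stay as the last script left them, time stands still between calls to the robot, and variables do not carry over. Pictures are saved under pics/ and viewed, at most 10 in all, crops included, and the job is handed in when it is done.

```bash
ls; mkdir -p pics
python3 - <<'E'
from station import robot, fingers, vision, workorder, recognise
import cv2
for n in ("top","side"):
    im=vision.grab_frame(n); cv2.imwrite(f"pics/{n}0.png",im[...,::-1])
    c=vision.calibration(n); print(n,c)
    for l in ("jig","link","fork_tool","mat","tote","portafilter","pitcher","cup","grease_tin"):
        print(l,[([round(float(v)) for v in d["rect"]],round(float(d["p"]),2)) for d in recognise(l,n)])
print(robot.current_time_s())
E
```

```text
pics
top {'mtx': array([[496.38284392,   0.        , 252.70576787],
       [  0.        , 496.38284392, 198.55510857],
       [  0.        ,   0.        ,   1.        ]]), 'extrinsics': array([[ 0.04207956, -0.99910956,  0.003066  , -0.00390143],
       [ 0.97746597,  0.04180296,  0.20691254, -0.52366149],
       [-0.20685646, -0.00570987,  0.97835464, -1.60893205],
       [ 0.        ,  0.        ,  0.        ,  1.        ]])}
jig [([246, 163, 51, 59], 0.92)]
link [([236, 165, 11, 32], 0.62)]
fork_tool [([221, 233, 8, 39], 0.82), ([173, 206, 24, 34], 0.62), ([149, 273, 30, 7], 0.6)]
mat [([163, 208, 58, 60], 0.82)]
tote [([357, 222, 59, 72], 0.96)]
portafilter [([169, 133, 37, 44], 0.79)]
pitcher [([338, 148, 29, 37], 0.67)]
cup [([197, 159, 34, 26], 0.81)]
grease_tin [([167, 133, 35, 44], 0.73), ([258, 230, 18, 16], 0.7)]
side {'mtx': array([[383.39191541,   0.        , 261.69518568],
       [  0.        , 383.39191541, 190.61709689],
       [  0.        ,   0.        ,   1.        ]]), 'extrinsics': array([[-0.96052194, -0.27747932,  0.02007045,  0.47433788],
       [ 0.20342121, -0.65128394,  0.73106022, -0.15538211],
       [-0.18978253,  0.70628214,  0.68201769, -1.00435017],
       [ 0.        ,  0.        ,  0.        ,  1.        ]])}
jig [([201, 200, 68, 59], 0.59)]
link [([197, 200, 36, 14], 0.75), ([202, 196, 69, 67], 0.2)]
fork_tool [([227, 292, 50, 40], 0.98), ([317, 340, 16, 66], 0.93), ([276, 244, 54, 24], 0.63), ([198, 199, 37, 10], 0.18)]
mat [([220, 312, 115, 85], 0.74)]
tote [([295, 137, 77, 56], 0.92)]
portafilter [([109, 277, 88, 38], 0.62)]
pitcher [([216, 134, 43, 39], 0.74)]
cup [([173, 247, 36, 47], 0.73)]
grease_tin [([286, 207, 15, 20], 0.73)]
1.0
```

Run:
```python
import cv2
a=cv2.imread("pics/top0.png")[100:295,120:400]; cv2.imwrite("pics/topc.png",cv2.resize(a,(800,557),interpolation=cv2.INTER_CUBIC))
a=cv2.imread("pics/side0.png")[110:384,50:400]; cv2.imwrite("pics/sidec.png",cv2.resize(a,(766,600),interpolation=cv2.INTER_CUBIC))
```

```text
(no output)
```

View pics/topc.png

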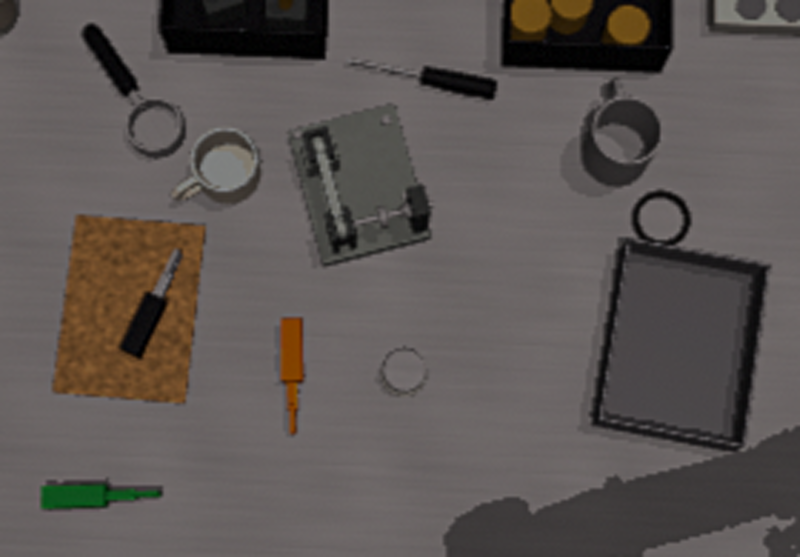

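View pics/sidec.png

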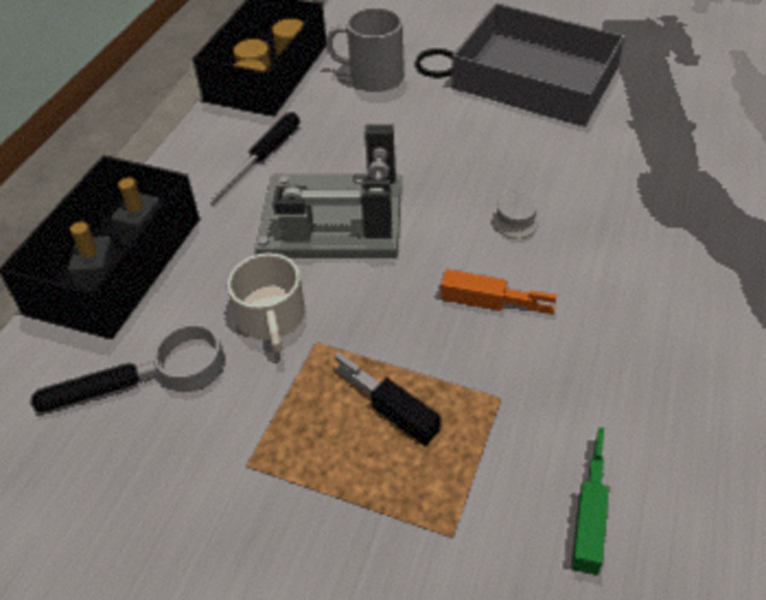

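```bash
cat > h.py <<'E'
from station import robot, fingers, vision, workorder, recognise
import numpy as np, cv2
from scipy.optimize import least_squares
CAL={n:vision.calibration(n) for n in("top","side")}
def proj(n,P):
    c=CAL[n];P=np.atleast_2d(P);q=P@c["extrinsics"][:3,:3].T+c["extrinsics"][:3,3]
    uv=(q*[1,-1,-1])@c["mtx"].T
    return uv[:,:2]/uv[:,2:]
def place(p,P):
    "pose x,y,yaw(rad) applied to local points"
    P=np.atleast_2d(np.array(P,float));c,s=np.cos(p[2]),np.sin(p[2])
    return np.c_[p[0]+c*P[:,0]-s*P[:,1],p[1]+s*P[:,0]+c*P[:,1],P[:,2]]
CROP={"top":(800/280,120,100),"side":(766/350,50,110)}
def full(n,uv): k,u,v=CROP[n]; return np.array(uv,float)/k+[u,v]-0.33
def fit(obs,p0):
    "obs: list of (cam, local xyz mm, crop pixel)"
    f=lambda p:np.concatenate([(proj(n,place(p,np.array(P)/1000))-full(n,uv)).ravel() for n,P,uv in obs])
    r=least_squares(f,p0,loss="soft_l1");return r.x,f(r.x).reshape(-1,2)
E
python3 - <<'E'
from h import *
np.set_printoptions(precision=3,suppress=True)
jig=[("top",(-25,30,0),(322,264)),("top",(-25,-106,0),(431,238)),("top",(150,30,20),(289,130)),("top",(150,-106,20),(393,103)),
("side",(-25,30,0),(399,256)),("side",(150,30,0),(257,251)),("side",(-25,-106,20),(402,180)),("side",(-18,-84,108),(395,129)),("side",(18,-84,108),(365,128))]
p,r=fit(jig,[.6,0,.2]);print("jig",p[:2],np.degrees(p[2]));print(r)
J=p
t=[("top",(-37.5,13,33),(121,347)),("top",(-37.5,-13,33),(139,356)),("top",(37.5,13,33),(149,290)),("top",(37.5,-13,33),(168,299)),("top",(98,0,33),(178,250)),
("side",(98,0,33),(337,354)),("side",(-37.5,-13,33),(439,418)),("side",(37.5,13,33),(373,396)),("side",(-37.5,13,3),(427,444))]
p,r=fit(t,[.45,.25,-.3]);print("tool",p[:2],np.degrees(p[2]));print(r)
t=[("top",(110,85,60),(622,240)),("top",(110,-85,60),(768,265)),("top",(-110,-85,60),(740,449)),("top",(-110,85,60),(594,426))]
p,r=fit(t,[.45,-.35,-.1]);print("tote",p[:2],np.degrees(p[2]));print(r)
t=[("top",(110,80,3),(77,214)),("top",(110,-80,3),(206,225)),("top",(-110,-80,3),(184,403)),("top",(-110,80,3),(52,391))]
p,r=fit(t,[.45,.25,-.1]);print("mat",p[:2],np.degrees(p[2]));print(r)
# collar
for y in(-37,-45,-53,-61,-69): print(y,proj("top",place(J,[0,y/1000,.075])),proj("side",place(J,[0,y/1000,.075])))
print(robot.current_eef_rot(),robot.tip_reach)
for n,w in(("top",(383,215)),("side",(377,165))): print(full(n,w))
a=cv2.imread("pics/top0.png")[145:195,215:280]; b=cv2.imread("pics/side0.png")[160:230,165:240]
d=cv2.imread("pics/side0.png")[255:330,195:270]
cv2.imwrite("pics/close.png",np.hstack([cv2.resize(x,(260,400),interpolation=cv2.INTER_CUBIC) if 0 else cv2.resize(x,(265,265),interpolation=cv2.INTER_CUBIC) for x in(a,b,d)]))
E
```

```text
jig [0.586 0.066] 16.86176894117316
[[ 0.711  0.432]
 [ 0.403  0.063]
 [-0.011 -1.121]
 [ 1.151 -0.851]
 [-0.158  0.524]
 [ 0.326  2.581]
 [ 0.267 -3.854]
 [-0.354  1.36 ]
 [ 0.264  1.725]]
tool [0.468 0.298] -21.186509095762542
[[-1.066 -0.249]
 [-0.386 -0.334]
 [-1.233 -0.31 ]
 [-0.951 -0.446]
 [-0.286 -0.72 ]
 [ 0.505 -0.856]
 [ 2.506 -2.525]
 [-0.429 -2.528]
 [ 0.726  0.972]]
tote [ 0.465 -0.333] -7.9963557023546645
[[ 0.085  0.002]
 [-0.839  0.195]
 [ 0.517  0.524]
 [ 0.085 -0.848]]
mat [0.491 0.319] -2.8401115371776755
[[-0.218 -0.309]
 [ 0.168 -0.057]
 [ 0.3    0.219]
 [-0.249  0.112]]
-37 [[249.928 175.655]] [[222.804 190.313]]
-45 [[252.246 175.078]] [[222.982 188.323]]
-53 [[254.562 174.502]] [[223.158 186.354]]
-61 [[256.878 173.926]] [[223.333 184.408]]
-69 [[259.192 173.35 ]] [[223.505 182.483]]
[179.997   0.002  19.475] 0.017
[253.72 174.92]
[221.928 185.062]
```

View pics/close.png

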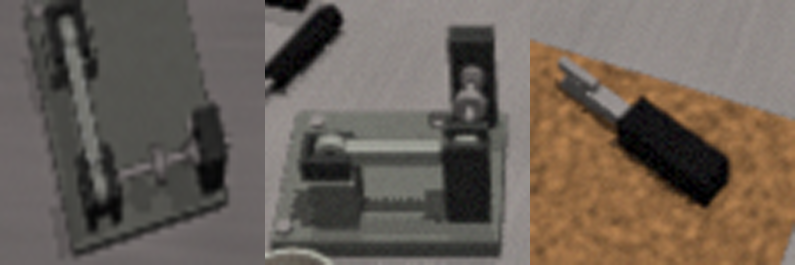

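```bash
cat >> h.py <<'E'
def box(x0,x1,y0,y1,z0,z1):
    c=np.array([[x,y,z] for x in(x0,x1) for y in(y0,y1) for z in(z0,z1)])/1000.
    return c,[(i,j) for i in range(8) for j in range(i+1,8) if bin(i^j).count("1")==1]
JB=[box(-25,150,-106,30,0,20),box(-17,17,6.5,14.5,20,95),box(-17,17,-14.5,-6.5,20,95),box(-18,18,-104,-84,20,108),box(0,0.1,-112,4,75,75.1),box(116,122,-10,10,20,60)]
TB=[box(-37.5,37.5,-13,13,3,33),box(37.5,98,-3,3,3,33)]
def overlay(im,n,win,k,items,cols=((0,0,255),(0,255,0))):
    u0,v0,u1,v1=win;o=cv2.resize(im[v0:v1,u0:u1],None,fx=k,fy=k,interpolation=cv2.INTER_CUBIC)
    for (p,B),c in zip(items,cols):
        for P,E in B:
            q=((proj(n,place(p,P))-[u0,v0]+.5)*k).astype(int)
            for i,j in E: cv2.line(o,tuple(map(int,q[i])),tuple(map(int,q[j])),c,1)
    return o
J=[.586,.066,np.radians(16.86)];T=[.468,.298,np.radians(-21.2)]
E
python3 - <<'E'
from h import *
t=cv2.imread("pics/top0.png");s=cv2.imread("pics/side0.png")
I=[(J,JB),(T,TB)]
a=overlay(t,"top",(155,130,285,230),3,I);b=overlay(s,"side",(155,150,285,250),3,I);c=overlay(s,"side",(180,240,310,340),3,I)
cv2.imwrite("pics/ov.png",np.vstack([np.hstack([a,b]),np.hstack([c,overlay(t,"top",(155,180,220,230),6,I)])]))
E
```

```text
(no output)
```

View pics/ov.png

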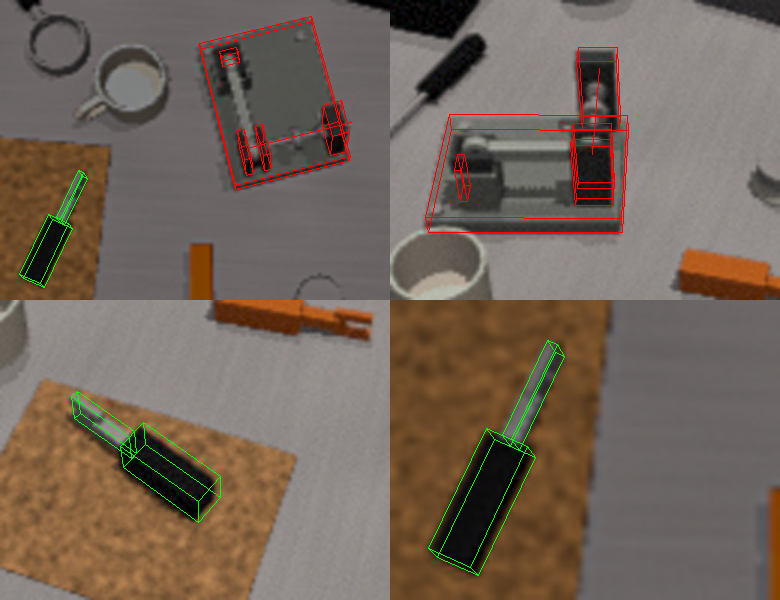

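Run:
```python
from h import *
g=place(T,[.015,0,.023])[0]; o=[180,0,-21.2]
robot.move_to([g[0],g[1],.11],o)
robot.line_to(list(g),o,velocity=.12)
fingers.gripper_to(0.0,force=110)
print(robot.current_finger_gap(),robot.current_gripper_force(),robot.current_tool_pos())
robot.line_to([g[0],g[1],.16],o,velocity=.15)
# standoff at jig: slot 60 mm short of the bar
yaw=J[2]; tcp=lambda sx,y,z:list(place(J,[sx-.061,y,z])[0])
p=tcp(-.060,-.028,.150)
robot.move_to(p,[180,0,np.degrees(yaw)])
robot.line_to(tcp(-.060,-.028,.080))
im={n:vision.grab_frame(n) for n in("top","side")}
for n in im: cv2.imwrite(f"pics/{n}1.png",im[n][...,::-1])
x=robot.current_tool_pos();print(x,robot.current_eef_rot(),robot.current_contact_force(),robot.current_finger_gap(),robot.current_time_s())
dz=x[2]-.023
TB2=[(P+[-.015,0,dz],E) for P,E in TB]
I=[(J,JB),([x[0],x[1],yaw],TB2)]
cv2.imwrite("pics/ov1.png",np.hstack([overlay(im["top"][...,::-1],"top",(205,140,275,220),5.6,I),overlay(im["side"][...,::-1],"side",(175,145,275,259),3.93,I)]))
print(cv2.imread("pics/ov1.png").shape)
```

```text
0.28126158018827996 108.993079662323 [0.48243972 0.29313644 0.02372361]
[0.47948585 0.00487585 0.08120193] [ 1.79977806e+02 -1.50608973e-01  1.69005531e+01] [ 0.37793237 -0.55037179 -0.93540123] 0.2836659157071696 8.4167
(448, 785, 3)
```

View pics/ov1.png

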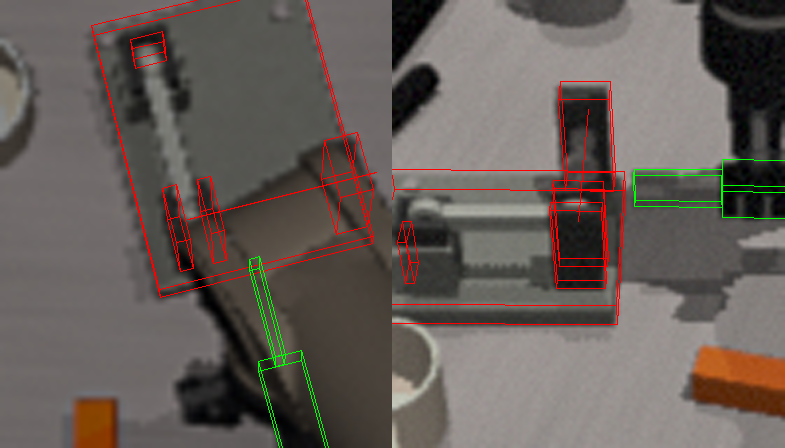

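```bash
cat >> h.py <<'E'
yaw=J[2]; tcp=lambda sx,y,z:list(place(J,[sx-.061,y,z])[0])
def injig(p):
    d=np.array(p[:2])-J[:2];c,s=np.cos(yaw),np.sin(yaw);return np.array([c*d[0]+s*d[1]+.061,-s*d[0]+c*d[1],p[2]])*1000
def jf():
    f=robot.current_contact_force();c,s=np.cos(yaw),np.sin(yaw);return np.array([c*f[0]+s*f[1],-s*f[0]+c*f[1],f[2]])
E
python3 - <<'E'
from h import *
np.set_printoptions(precision=2,suppress=True)
print(injig(robot.current_tool_pos()),jf())
print(robot.line_to(tcp(-.015,-.028,.0795),velocity=.06,f_stop=5),injig(robot.current_tool_pos()),jf())
print(robot.line_to(tcp(.001,-.028,.0795),velocity=.02,f_stop=3.5),injig(robot.current_tool_pos()),jf(),robot.current_time_s())
im={n:vision.grab_frame(n) for n in("top","side")}
a=[cv2.resize(im[n][v0:v0+70,u0:u0+70,::-1],(390,390),interpolation=cv2.INTER_CUBIC) for n,u0,v0 in(("top",210,145),("side",190,150))]
cv2.imwrite("pics/on.png",np.hstack(a))
E
```

```text
[-58.66 -27.6   81.2 ] [ 0.2  -0.64 -0.94]
False [-15.41 -27.89  79.3 ] [-0.18 -0.29 -1.57]
True [ -3.67 -28.08  78.62] [ 0.01  0.65 -1.28] 9.9417
```

View pics/on.png

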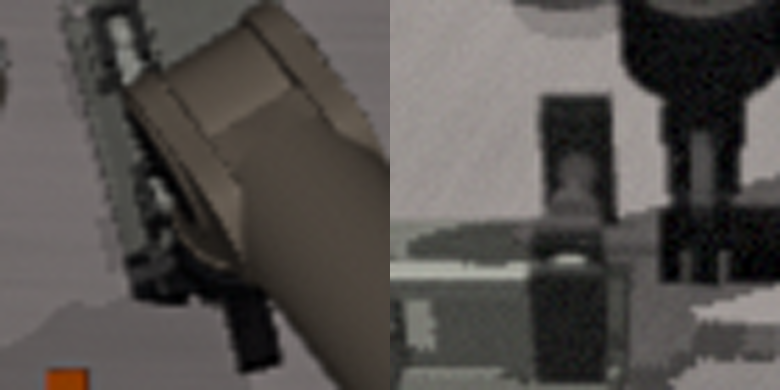

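Run:
```python
from h import *
np.set_printoptions(precision=2,suppress=True)
S=lambda m,r=None:print(m,r,injig(robot.current_tool_pos()),jf())
robot.line_to(tcp(-.0055,-.028,.0815),velocity=.02); S("back")
S("feel",robot.line_to(tcp(-.0055,-.060,.0815),velocity=.02,f_stop=2.5))
y0=injig(robot.current_tool_pos())[1]/1000
for k in range(1,9):
    r=robot.line_to(tcp(-.0055,y0-.002*k,.0815),velocity=.015,f_stop=9); S(k,r)
    if r or abs(jf()[1])>12: break
print(robot.current_time_s())
im=vision.grab_frame("side")
print([(np.round(d["rect"]),d["p"]) for d in recognise("link","side")])
cv2.imwrite("pics/push.png",cv2.resize(im[150:250,165:265,::-1],(500,500),interpolation=cv2.INTER_CUBIC))
```

```text
back None [ -5.72 -28.1   81.46] [-0.78 -0.34 -0.3 ]
feel True [ -5.92 -38.43  80.87] [ 0.41  0.36 -1.13]
1 False [ -6.16 -39.26  81.  ] [-1.28  3.84 -3.25]
2 False [ -6.06 -41.81  81.12] [-0.87  4.85 -3.39]
3 False [ -5.99 -44.31  81.2 ] [-0.48  3.95 -4.44]
4 False [ -5.83 -46.53  81.38] [-1.24  4.73 -3.17]
5 False [ -5.45 -48.91  81.81] [-1.51  3.43 -1.4 ]
6 False [ -5.41 -50.65  81.69] [-2.48  2.73  0.2 ]
7 False [ -5.34 -52.34  81.63] [-2.79  4.42 -1.01]
8 False [ -5.38 -52.85  81.59] [-3.13  5.47 -0.37]
13.4417
[(array([201., 197.,  47.,  13.]), 0.67), (array([220., 311., 114.,  90.]), 0.56)]
```

View pics/push.png

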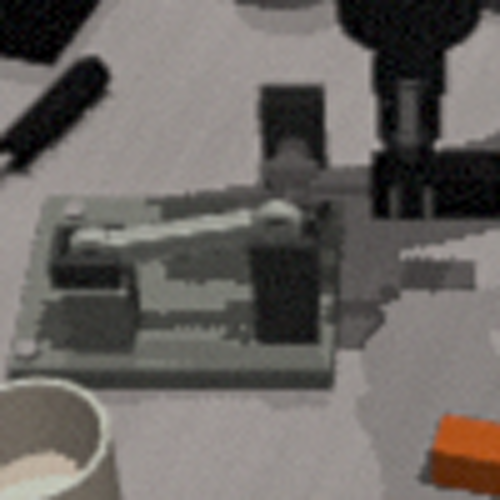

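Run:
```python
from h import *
np.set_printoptions(precision=2,suppress=True)
S=lambda m,r=None:print(m,r,injig(robot.current_tool_pos()),jf())
robot.line_to(tcp(-.0055,-.030,.081),velocity=.03); S("rel")
robot.line_to(tcp(-.060,-.029,.081),velocity=.06); S("out")
robot.line_to(tcp(-.060,-.029,.150))
g=place(T,[.015,0,.023])[0]; o=[180,0,-21.2]
robot.move_to([g[0],g[1],.13],o)
robot.line_to([g[0],g[1],.040],o,velocity=.12)
print(robot.line_to([g[0],g[1],.0225],o,velocity=.03,f_stop=4),robot.current_tool_pos())
fingers.gripper_to(1.0)
robot.line_to([g[0],g[1],.16],o)
robot.move_to(list(place(J,[-.02,0.12,.30])[0]),[180,0,np.degrees(yaw)])
robot.pause(.2)
im={n:vision.grab_frame(n) for n in("top","side")}
print(robot.current_time_s())
a=cv2.resize(im["side"][150:350,165:365,::-1],(400,400),interpolation=cv2.INTER_CUBIC)
b=cv2.resize(im["top"][130:250,140:260,::-1],(400,400),interpolation=cv2.INTER_CUBIC)
cv2.imwrite("pics/laid.png",np.hstack([a,b]))
```

```text
rel None [ -5.34 -30.7   81.02] [-0.44  0.73 -0.78]
out None [-59.5  -29.01  81.16] [-0.78 -0.18 -1.23]
True [0.48 0.29 0.02]
21.5917
```

View pics/laid.png

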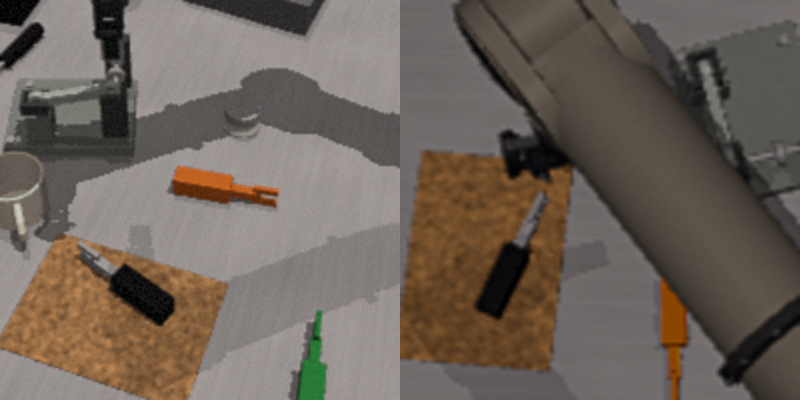

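Run:
```python
from h import *
np.set_printoptions(precision=3,suppress=True)
d=np.degrees(yaw); o=[180,11.3,d]
at=lambda z:list(place(J,[.050,0,z])[0])
fingers.gripper_to(.6)
robot.move_to(at(.16),o)
print(robot.line_to(at(.0855),o,velocity=.08,f_stop=6),robot.current_tool_pos())
fingers.gripper_to(0.0,force=20)
print(robot.current_finger_gap(),robot.current_gripper_force(),jf())
robot.line_to(at(.115),o,velocity=.05)
fingers.gripper_to(0.0,force=50)
robot.line_to(at(.20),o)
print(robot.current_finger_gap(),robot.current_gripper_force(),jf())
im={n:vision.grab_frame(n) for n in("top","side")};print(robot.current_time_s())
a=cv2.resize(im["side"][90:290,120:320,::-1],(400,400),interpolation=cv2.INTER_CUBIC)
b=cv2.resize(im["top"][100:250,180:330,::-1],(400,400),interpolation=cv2.INTER_CUBIC)
cv2.imwrite("pics/lift.png",np.hstack([a,b]))
```

```text
False [0.634 0.081 0.086]
0.13468014245447738 24.910198152065277 [0.038 3.703 1.232]
0.12828618106790587 54.03299152851105 [ 0.414  0.94  -2.092]
26.125
```

View pics/lift.png

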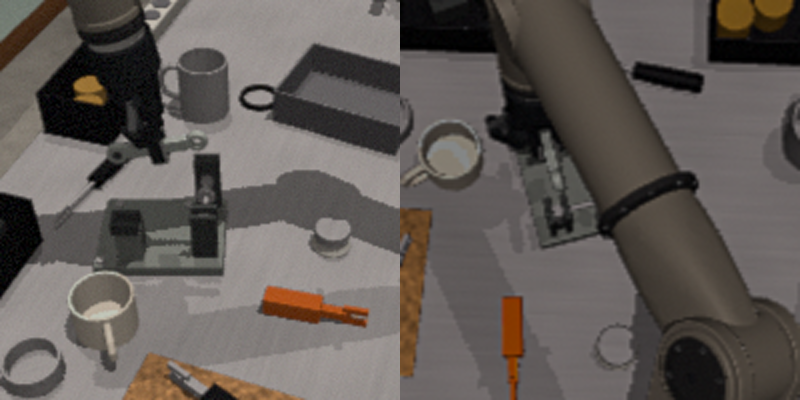

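Run:
```python
from h import *
np.set_printoptions(precision=3,suppress=True)
x=robot.current_tool_pos(); robot.line_to([x[0],x[1],.26])
o=[180,0,-8.0]; P=lambda z:[.465,-.333,z]
robot.move_to(P(.26),o)
print(robot.current_finger_gap())
robot.line_to(P(.05),o)
print(robot.line_to(P(.019),o,velocity=.03,f_stop=4),robot.current_tool_pos())
fingers.gripper_to(.5); robot.line_to(P(.22),o)
robot.move_to([.40,-.05,.35],[180,0,0])
robot.pause(.3)
im={n:vision.grab_frame(n) for n in("top","side")};print(robot.current_time_s())
a=cv2.resize(im["side"][100:350,130:350,::-1],(400,455),interpolation=cv2.INTER_CUBIC)
b=cv2.resize(im["top"][110:290,130:288+112,::-1][:, :],(400,267),interpolation=cv2.INTER_CUBIC)
b=cv2.copyMakeBorder(b,0,188,0,0,cv2.BORDER_CONSTANT)
cv2.imwrite("pics/end.png",np.hstack([a,b]))
```

```text
0.13183299528971149
True [ 0.465 -0.333  0.022]
34.2333
```

View pics/end.png

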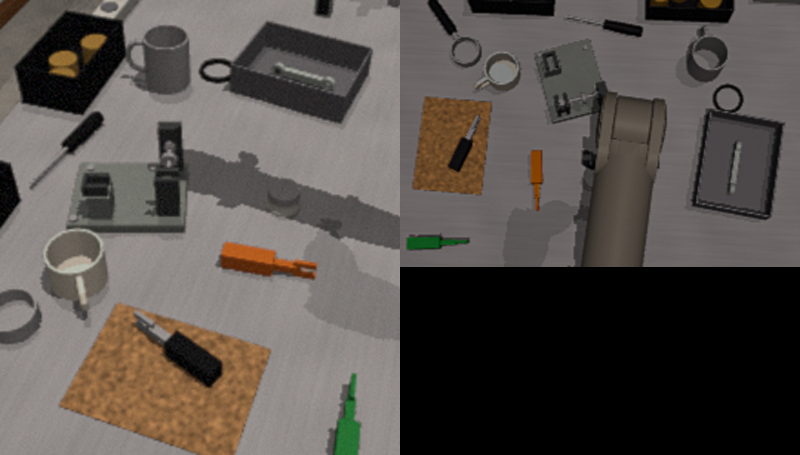

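The link lies in the tote at about (735,165), the tool lies on the mat at about (463,143), and the bystanders are where they stood. I am handing in.

```bash
python3 -c "
from station import workorder
print(workorder.close_job())"
```

```text
the job is handed in; nothing more can be done
None
```

The link was sprung free with the fork tool and now lies in the grey tote, the tool is back on the mat, and the bystanders look unmoved in the last pictures; I handed the job in with the robot clock at about 34 s, but the hand-in returned no verdict.

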